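Gauge the tape rolls and stock the spindles

TASK

Some rolls of tape lie on the study desk, and their colour does not tell whether they are 24 mm or 32 mm wide. Take the bridge gauge by its knob and stand it upright on the desk, centred over each roll in turn, for about a second, so that its sprung foot reads the width, in the order of the log book: red, yellow, green, blue, leaving out any that are missing. Stand the gauge back in the middle of its leather pad, and slip every 24 mm roll all the way down on the brass spindle and every 32 mm roll on the black one, without tipping the gauge over or shifting the mug or stapler.

Things in the scene. Friction and masses are not known exactly. Their poses are not given: they have to be found in the camera images.
- gauge: loose bridge gauge, about 0.4 kg, at first upright on the pad. Origin: mid-footprint, level with its soles; z up, y along the bridge. Two dark legs (28 mm in x, 12 in y, 60 high) at y = +-40 mm leave a 68 mm gap; aluminium beam 28 x 92 mm, z = 60 to 74 mm; on it the black knob.
- knob (a point): centre of the gauge's black square knob, 24 x 24 x 40 mm, on the gauge's axis 94 mm above its soles; hold it by its +y and -y faces (fingers close along gauge y). Its +x face carries a white scale with a brass line (24 mm) and a black line (32 mm), passed by the foot's red pointer.
- foot_face (a point): centre of the underside of the gauge's sprung foot, on the gauge's axis, 10 mm above the soles when the foot is down
- foot (a joint): the gauge's sprung foot, a steel disc 36 mm across under mid-beam, sliding along gauge z. Value in m: 0 = down (underside 10 mm above the soles), grows to 0.035 as it is pushed up. Gauge standing over a roll: width = value + 10 mm (0.014 for 24 mm, 0.022 for 32 mm). Spring and weight press with 0.8 to 1.7 N.
- pad: fixed square brown leather pad 120 x 120 x 4 mm, the gauge's place. Origin: centre of its underside, on the desk.
- spindle_brass: fixed brass spindle for 24 mm rolls: round base 68 mm across and 10 mm high, with an upright post 14 mm across that ends 60 mm above the desk; rolls stack on it, one or two of them. Origin: centre of the base's underside, on the axis.
- spindle_black: fixed black spindle for 32 mm rolls: round base 68 mm across and 10 mm high, with an upright post 14 mm across that ends 60 mm above the desk; rolls stack on it, one or two of them. Origin: centre of the base's underside, on the axis.
- roll_red: roll of red tape lying flat, 50 mm outside diameter, 22 mm through bore (cardboard core), about 60 g; its width (height as it lies) is either 24 or 32 mm: the gauge tells. Origin: centre of its underside, z along the roll's axis. May be absent.
- roll_yellow: roll of yellow tape lying flat, 50 mm outside diameter, 22 mm through bore (cardboard core), about 60 g; its width (height as it lies) is either 24 or 32 mm: the gauge tells. Origin: centre of its underside, z along the roll's axis. May be absent.
- roll_green: roll of green tape lying flat, 50 mm outside diameter, 22 mm through bore (cardboard core), about 60 g; its width (height as it lies) is either 24 or 32 mm: the gauge tells. Origin: centre of its underside, z along the roll's axis. May be absent.
- roll_blue: roll of blue tape lying flat, 50 mm outside diameter, 22 mm through bore (cardboard core), about 60 g; its width (height as it lies) is either 24 or 32 mm: the gauge tells. Origin: centre of its underside, z along the roll's axis. May be absent.
- mug: blue mug, 76 mm across, 90 mm high, bystander; origin under its centre
- stapler: black stapler, 130 x 34 x 49 mm, bystander; origin under its centre, long axis x
Mind the look-alikes: they are no part of the job. There is more than one size of the roll_green; the one meant has the size given above.

How it is judged:
By the outcome, as a careful person would: the job done as asked, in the order asked, and still so for the second after the job is handed in, with the robot touching nothing.
Of roll_red, roll_yellow, roll_green, roll_blue only 2 to 3 are there at a start; the rules pass over those that are not, and their reading is None.
At some moment in a run one of roll_red, roll_yellow, roll_green, roll_blue may be knocked a few centimetres aside while the robot is not near it.
It also fails if it takes over 210 s, if anything falls off the work surface, if the arm or the gripper's body presses on something with over 40 N, if the wrist force passes 120 N, or if a joint passes its speed limit or range.

ROBOT

A 6-joint arm with a two-finger parallel gripper is mounted at the origin on the work surface. World frame = base frame: x ahead of the robot, y to its left, z up, the work surface at z = 0. Lengths are in m, angles in degrees, forces in N, time in s.
With the tool pointing down it reaches from about 0.3 to 0.775 m from the base axis. Payload 14.6 kg.
Tool frame: the origin (TCP) lies between the finger pads; the fingertips stand ahead of it and the grasp point (between the pads) is the TCP (ctrl.tcp_to_tips is the x of the fingertips in the tool frame, in m); x points along the fingers, y is the direction in which the jaws open and shut, and the axes are right-handed (so a half turn about x gives the same grasp; the last joint's range is limited). The gripper opens to 94 mm and grips with 3 to 60 N. Pads are 16 mm wide; open, the fingers measure 119 mm over their backs; the gripper's body (75 mm by 177 mm) begins 78 mm behind the grasp point.
Start: joints at [62.246, 17.183, 87.147, -0, 75.671, -3.816], TCP at [0.223, 0.503, 0.224] pointing down, gripper open.
Joint ranges: [-173.82, 173.82], [-45.26, 126.66], [13.44, 144.39], [-59.66, 239.66], [0, 175.72], [-146.38, 146.38]. Speed limits (degrees/s): [127.2, 127.2, 147.25, 180, 180, 180].

INTERFACE

Orientations are given as a 3x3 rotation matrix whose columns are the frame's x, y, z axes.
In Python, from workcell import ctrl gives the robot as it stands. The module is installed in compiled form; this text tells all that it offers. Calls block until the motion is done:
- ctrl.reach(position, orientation): joint-space move of the TCP to a pose.
- ctrl.move_l(position, speed=0.15, rotation=None, force_limit=None): straight line of the TCP; rotation=None keeps the orientation; speed is the mean speed in m/s. With force_limit (N) it stops when the force on the tool has changed by that much, and returns True; else False.
- ctrl.goto_joints(angles): joint-space move.
- ctrl.gripper_open() and ctrl.grab(): open the fingers fully, or close them until they stop; the grip force is fixed at half the most.
- ctrl.hold(seconds).
- ctrl.inverse_kinematics(position, orientation): joint angles nearest the present ones, or None.
- ctrl.read_camera(name): name is "scene" or "top" or "wrist"; returns a dict with "img" (384x512x3 uint8, red, green, blue), "depth" (384x512 float32, m along the optical axis (not along the pixel's ray), 0 where there is no reading), "fx", "fy", "cx", "cy" (pixels), "R" (3x3) and "t" (3): a world point X has camera coordinates R X + t. Camera axes: x right, y down, z forward; pixel columns grow to the right and rows downward; lengths in m; the calibration is good to about 2 mm. A picture is of the moment at which its call begins.
A pose or a line that the arm cannot do raises ctrl.IKError and nothing moves.
- ctrl.finish_job(): hands the job in, once; it reports no verdict.
Trained networks look in a picture, given as the dict that the camera call returned (one of the last four; its "shot" number tells which), for a name from the list of things; names that differ only in an ending like _2 or _b are one class to them, and where a whole thing is asked for, a point or a joint stands for the part that bears it (a point fixed in the world has none). Each returns a list of dicts, best first, with "conf" (0 to 1); they miss things now and then, are a little off and sometimes report something else, mostly with a low value. They report only what shows in the picture. A call takes as long as a camera call. They do not tell look-alikes from the thing itself.
- ctrl.masks_of(label, picture): "mask" (384x512 bool, what is visible of it) and "pixel" ([column, row] in pixels, amid what is visible of it).
- ctrl.place_of(label, picture): "pixel" ([column, row] in pixels: a listed point, or the origin of a listed thing).
Readings, each from a call of its own:
- ctrl.current_clock(): time.
- ctrl.current_joint_pos(): joint angles.
- ctrl.current_joint_vel(): joint speeds.
- ctrl.current_joint_efforts(): joint torques, N m.
- ctrl.current_position(): TCP position.
- ctrl.current_tool_rot(): TCP orientation.
- ctrl.current_force(): force on the tool from outside, world axes, zero at the start.
- ctrl.current_wrist_torque(): the same for the moment, N m.
- ctrl.current_grip_width(): finger opening in m.
Only numpy, scipy, OpenCV 4.12 (cv2) and the standard library are available. Lean on these libraries where they do the work, as an engineer would, in place of code of your own. Each camera call takes 0.05 s, during which the arm holds its last target.

## Working session

There is one attempt and no reset: what is moved stays moved. The work goes in short steps, each a Python script; the robot and the scene stay as the last script left them, time stands still between calls to the robot, and variables do not carry over. Pictures are saved under pics/ and viewed, and the job is handed in when it is done.

```bash
mkdir -p pics
cat > h.py <<'E'
import numpy as np, cv2
from workcell import ctrl
def save(p,n,s=1.5):
    im=cv2.cvtColor(p["img"],cv2.COLOR_RGB2BGR); cv2.imwrite(f"pics/{n}.png",cv2.resize(im,None,fx=s,fy=s))
def at_z(p,px,z):
    d=np.array([(px[0]-p["cx"])/p["fx"],(px[1]-p["cy"])/p["fy"],1.]); R=np.array(p["R"]);t=np.array(p["t"])
    c=-R.T@t; w=R.T@d; return c+w*(z-c[2])/w[2]
def cloud(p):
    v,u=np.mgrid[0:384,0:512]; z=p["depth"]
    P=np.stack([(u-p["cx"])/p["fx"]*z,(v-p["cy"])/p["fy"]*z,z],-1)
    W=(P-np.array(p["t"]))@np.array(p["R"]); W[z<=0]=np.nan; return W
def tri(ps,pxs):
    A=[];b=[]
    for p,px in zip(ps,pxs):
        R=np.array(p["R"]);c=-R.T@np.array(p["t"]); d=R.T@np.array([(px[0]-p["cx"])/p["fx"],(px[1]-p["cy"])/p["fy"],1.]);d/=np.linalg.norm(d)
        M=np.eye(3)-np.outer(d,d);A.append(M);b.append(M@c)
    return np.linalg.lstsq(np.vstack(A),np.hstack(b),rcond=None)[0]
L=["gauge","knob","foot_face","pad","spindle_brass","spindle_black","roll_red","roll_yellow","roll_green","roll_blue","mug","stapler"]
E
python3 - <<'E'
from h import *
np.set_printoptions(precision=3,suppress=True)
print(ctrl.current_clock(),ctrl.tcp_to_tips,ctrl.current_tool_rot())
P={n:ctrl.read_camera(n) for n in("scene","top","wrist")}
for n in P: save(P[n],"a_"+n); print(n,P[n]["fx"],-np.array(P[n]["R"]).T@P[n]["t"],np.array(P[n]["R"])[2])
for n in ("scene","top"):
  W=cloud(P[n])
  for l in L:
    for d in ctrl.masks_of(l,P[n])[:3]:
        m=d["mask"]; w=W[m]; 
        print(n,l,"M",round(d["conf"],2),np.round(d["pixel"]),m.sum(),np.nanmedian(w,0),np.nanpercentile(w,97,axis=0),np.nanpercentile(w,3,axis=0))
    for d in ctrl.place_of(l,P[n])[:3]: print("   place",round(d["conf"],2),np.round(d["pixel"],1),at_z(P[n],d["pixel"],0.094 if l=="knob" else 0))
print(ctrl.current_clock())
E
```

```text
0.0 0.019 [[-0.001  0.406  0.914]
 [-0.001  0.914 -0.406]
 [-1.    -0.001 -0.   ]]
scene 447.7656105444508 [ 1.122 -0.641  1.   ] [-0.445  0.518 -0.731]
top 493.16382095743853 [0.327 0.012 1.454] [ 0.166 -0.013 -0.986]
wrist 312.7143233545672 [0.153 0.534 0.384] [ 0.24  -0.108 -0.965]
scene gauge M 0.64 [275. 218.] 726 [ 0.654 -0.027  0.074] [0.664 0.024 0.119] [ 0.636 -0.064  0.009]
scene knob M 0.96 [274. 216.] 729 [ 0.655 -0.027  0.07 ] [0.664 0.024 0.118] [ 0.637 -0.064  0.006]
scene knob M 0.67 [171. 245.] 296 [ 0.479 -0.251  0.023] [ 0.498 -0.23   0.027] [ 0.455 -0.273  0.002]
   place 0.92 [273.  204.8] [ 0.639 -0.018  0.094]
scene foot_face M 0.44 [277. 226.] 75 [ 0.653 -0.02   0.021] [ 0.666 -0.003  0.047] [ 0.644 -0.033  0.017]
scene foot_face M 0.19 [244. 269.] 465 [ 0.676 -0.186  0.011] [ 0.702 -0.154  0.057] [ 0.643 -0.212  0.007]
   place 0.57 [276.2 226.6] [ 0.648 -0.01   0.   ]
scene pad M 0.8 [278. 234.] 891 [ 0.672 -0.036  0.004] [0.706 0.038 0.008] [ 0.594 -0.078  0.001]
scene pad M 0.54 [149. 319.] 1135 [ 0.614 -0.431  0.044] [ 0.652 -0.382  0.052] [ 0.576 -0.48  
[... 2945 characters left out ...]
0.701 -0.152  0.059] [ 0.641 -0.212  0.003]
top roll_green M 0.61 [308. 192.] 112 [ 0.572 -0.169  0.016] [ 0.589 -0.154  0.023] [ 0.557 -0.187 -0.001]
   place 0.66 [309.6 193.3] [ 0.573 -0.173  0.   ]
   place 0.65 [259.4 210.6] [ 0.523 -0.022  0.   ]
   place 0.26 [258.9 171.8] [ 0.64  -0.022  0.   ]
top mug M 0.66 [103. 173.] 770 [0.629 0.436 0.044] [0.661 0.465 0.092] [0.583 0.392 0.001]
   place 0.95 [109.  176.9] [0.63  0.428 0.   ]
top stapler M 0.79 [396. 178.] 583 [ 0.605 -0.424  0.045] [ 0.644 -0.376  0.053] [ 0.566 -0.471  0.008]
top stapler M 0.44 [104. 174.] 850 [0.629 0.434 0.044] [0.661 0.465 0.092] [ 0.579  0.391 -0.   ]
   place 0.72 [394.4 176.5] [ 0.621 -0.431  0.   ]
2.55
```

View pics/a_scene.png

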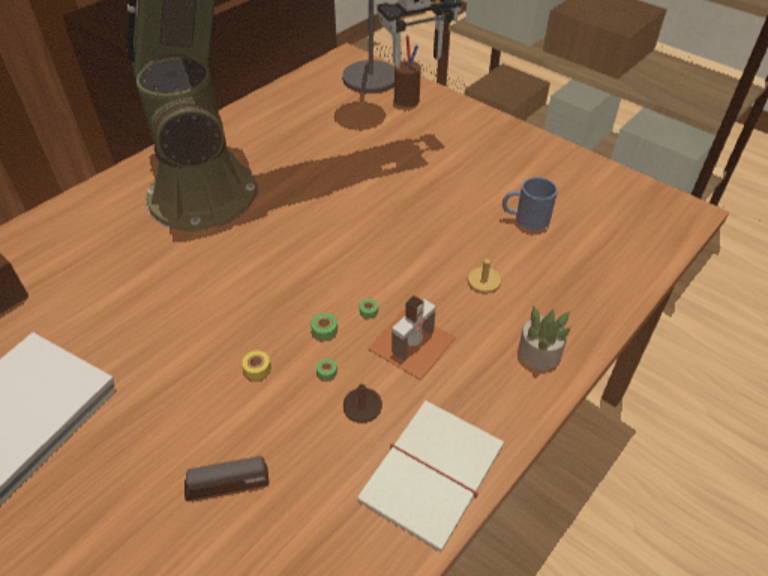

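View pics/a_top.png

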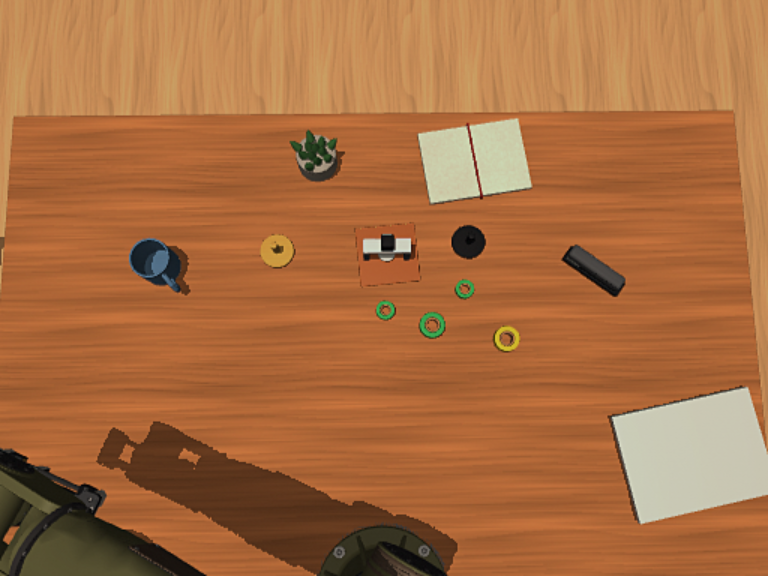

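View pics/a_wrist.png

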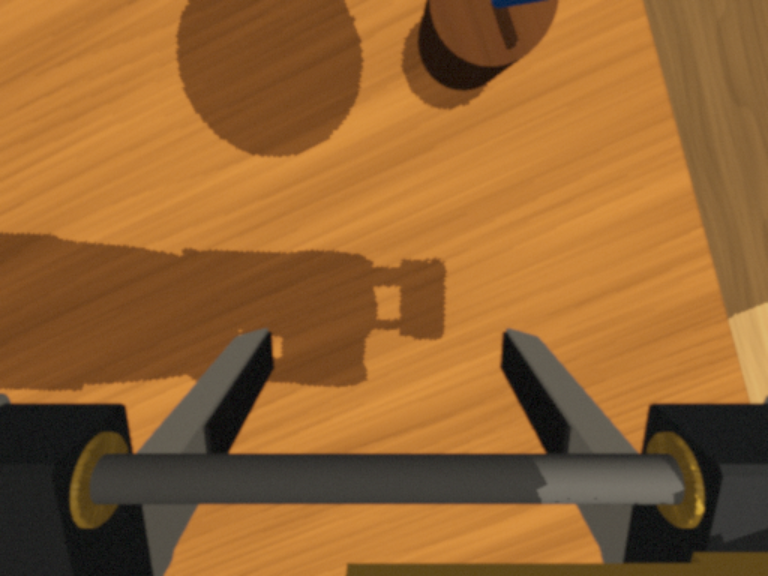

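The scene camera shows the yellow roll at (257,365), the 50 mm green one at (324,326) and two small green look-alikes at (369,308) and (327,369). The gauge stands on the pad at (412,330), with brass at (484,278) and black at (362,402). I see no red or blue roll. Next, wrist close-ups.

```bash
cat >> h.py <<'E'
np.set_printoptions(precision=4,suppress=True)
def Rz(yaw=0):
    "tool down, jaw (tool y) along gauge y for a gauge yawed by yaw deg"
    c,s=np.cos(np.radians(yaw)),np.sin(np.radians(yaw))
    return np.array([[0,-s,c],[0,c,s],[-1,0,0]],float)
E
python3 - <<'E'
from h import *
def shot(n,pos):
    ctrl.reach(pos,Rz(0)); ctrl.hold(0.3); p=ctrl.read_camera("wrist"); save(p,n); np.savez(n,**{k:np.array(v) for k,v in p.items()})
    W=cloud(p); r={}
    print(n,-np.array(p["R"]).T@p["t"])
    for l in L[:10]:
        for d in ctrl.masks_of(l,p)[:3]:
            if d["conf"]<.3: continue
            w=W[d["mask"]]; print(l,"M",round(d["conf"],2),np.round(d["pixel"]),d["mask"].sum(),np.nanpercentile(w,[2,50,98],axis=0).ravel())
        for d in ctrl.place_of(l,p)[:3]:
            if d["conf"]>.3: print("   place",l,round(d["conf"],2),np.round(d["pixel"],1),at_z(p,d["pixel"],0.094 if l=="knob" else 0))
shot("w1",[0.56,-0.02,0.30]); shot("w2",[0.50,-0.17,0.25]);
p=ctrl.read_camera("top"); save(p,"b_top")
print(ctrl.current_clock())
E
```

```text
w1 [ 0.4833 -0.0199  0.4605]
gauge M 0.76 [261. 226.] 2441 [ 0.6336 -0.0619  0.0039  0.6413 -0.0179  0.0778  0.6605  0.0265  0.1188]
   place gauge 0.6 [261.4 213.4] [ 0.6477 -0.0141  0.    ]
   place knob 0.7 [258.3 242.6] [ 0.6535 -0.0191  0.094 ]
foot_face M 0.73 [256. 213.] 278 [ 0.6305 -0.0329  0.0164  0.6417 -0.0179  0.0201  0.6511 -0.0029  0.0344]
   place foot_face 0.79 [259.1 214.3] [ 0.6492 -0.0177  0.    ]
pad M 0.7 [258. 199.] 3277 [ 0.5872 -0.0795  0.0023  0.6198 -0.0239  0.0042  0.7048  0.0379  0.0059]
   place pad 0.93 [257.2 213.7] [ 0.6482 -0.0207 -0.    ]
spindle_brass M 0.81 [401. 220.] 1519 [0.6246 0.1684 0.0042 0.6516 0.1956 0.0102 0.6851 0.2292 0.0602]
   place spindle_brass 0.7 [401.3 217.9] [0.6553 0.2049 0.    ]
spindle_black M 0.83 [143. 222.] 737 [ 0.6375 -0.2133  0.006   0.656  -0.1881  0.0101  0.6816 -0.1587  0.0585]
   place spindle_black 0.57 [153.3 229.1] [ 0.6738 -0.185   0.    ]
roll_red M 0.58 [402. 219.] 1514 [0.6245 0.1684 0.0046 0.6515 0.1956 0.0102 0.6852 0.2292 0.0601]
roll_yellow M 0.7 [87. 97.] 1324 [ 0.4502 -0.2708  0.0006  0.4727 -0.2455  0
[... 1240 characters left out ...]

roll_yellow M 0.88 [187. 143.] 1146 [ 0.4495 -0.2714  0.0064  0.4713 -0.2494  0.0239  0.4948 -0.2258  0.0256]
   place roll_yellow 0.73 [197.1 141.7] [ 0.4712 -0.2486  0.    ]
roll_green M 0.93 [375. 191.] 657 [ 0.5151 -0.0321  0.0013  0.5315 -0.0154  0.0175  0.5482  0.0011  0.0194]
roll_green M 0.63 [ 60. 242.] 3944 [ 0.5615 -0.4721  0.004   0.5997 -0.4258  0.039   0.6428 -0.3753  0.0501]
roll_green M 0.59 [313. 168.] 1158 [ 0.4778 -0.1287  0.002   0.5005 -0.1055  0.0238  0.5237 -0.0834  0.0256]
   place roll_green 0.9 [255.2 215.3] [ 0.5732 -0.1728  0.    ]
   place roll_green 0.79 [303.9 161.9] [ 0.4979 -0.1079  0.    ]
   place roll_green 0.78 [370.2 191. ] [ 0.538 -0.016  0.   ]
8.2583
```

View pics/w1.png

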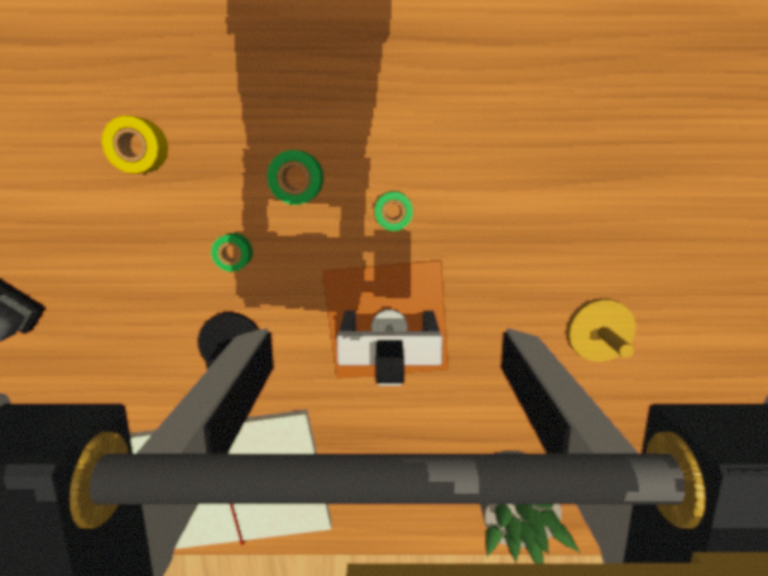

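View pics/b_top.png

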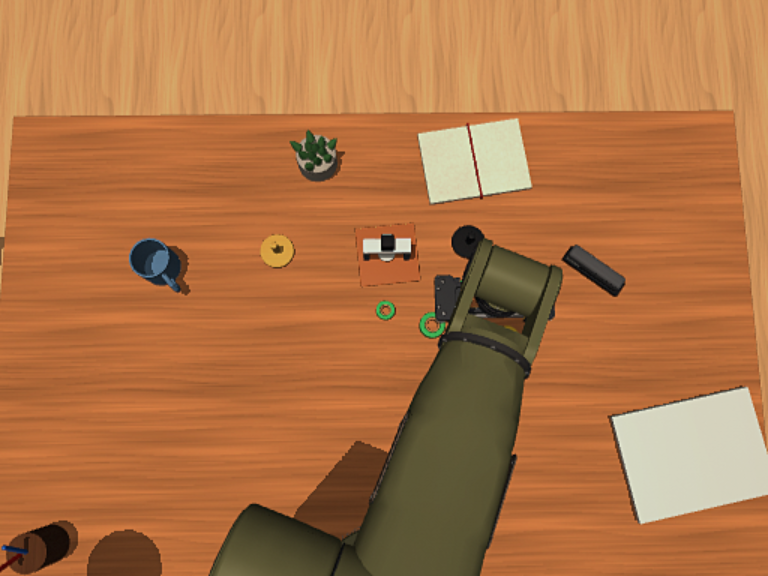

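Run:
```python
import numpy as np
from h import cloud,cv2
def near(W,lo,hi,z0,z1):
    m=(W[...,0]>lo[0])&(W[...,0]<hi[0])&(W[...,1]>lo[1])&(W[...,1]<hi[1])&(W[...,2]>z0)&(W[...,2]<z1)
    return W[m]
def circ(w):
    # top annulus: min enclosing circle
    (c,r)=cv2.minEnclosingCircle(w[:,:2].astype(np.float32)*1000); return np.array(c)/1000,r
for n in("w1","w2"):
    p=dict(np.load(n+".npz")); W=cloud(p)
    for k,c in dict(yel=(.472,-.249),gre=(.501,-.105)).items():
        w=near(W,(c[0]-.04,c[1]-.04),(c[0]+.04,c[1]+.04),.019,.04); zt=np.median(w[:,2]); w=w[abs(w[:,2]-zt)<.002]
        print(n,k,len(w),"z",zt,w[:,2].std(),"circ",circ(w),"mean",w.mean(0))
    for k,c in dict(bra=(.655,.2),bla=(.671,-.183)).items():
        w=near(W,(c[0]-.05,c[1]-.05),(c[0]+.05,c[1]+.05),.053,.066); print(n,k,"posttop",len(w),w.mean(0) if len(w) else 0, circ(w) if len(w) else 0)
        w=near(W,(c[0]-.05,c[1]-.05),(c[0]+.05,c[1]+.05),.008,.0125); print("  base",len(w),circ(w) if len(w)else 0)
    w=near(W,(.58,-.1),(.72,.07),.068,.08); print(n,"beam",len(w),w.mean(0),cv2.minAreaRect(w[:,:2].astype(np.float32)*1000))
    w=near(W,(.58,-.1),(.72,.07),.105,.13); print(n,"knobtop",len(w),len(w) and (w.mean(0),cv2.minAreaRect(w[:,:2].astype(np.float32)*1000)))
    w=near(W,(.56,-.11),(.74,.07),.0025,.006); print(n,"pad",len(w),cv2.minAreaRect(w[:,:2].astype(np.float32)*1000), "z",np.median(w[:,2]))
    w=near(W,(.42,-.2),(.46,0),-.01,.01); print("desk z",np.median(w[:,2]),w[:,2].std())
```

```text
w1 yel 889 z 0.024009515359487348 0.0008594510093150944 circ (array([ 0.4726, -0.2494]), 25.137163162231445) mean [ 0.4727 -0.249   0.0241]
w1 gre 830 z 0.024093716624564443 0.0008320322702846185 circ (array([ 0.5016, -0.105 ]), 24.945600509643555) mean [ 0.5012 -0.1049  0.0241]
w1 bra posttop 93 [0.6547 0.1989 0.059 ] (array([0.6554, 0.1999]), 6.7086968421936035)
  base 1197 (array([0.6559, 0.2001]), 34.115116119384766)
w1 bla posttop 36 [ 0.6668 -0.1844  0.0588] (array([ 0.6686, -0.1839]), 6.30325984954834)
  base 647 (array([ 0.6685, -0.184 ]), 34.1181526184082)
w1 beam 1147 [ 0.6447 -0.0179  0.0772] ((646.8662719726562, -17.703750610351562), (91.48052215576172, 27.3791446685791), 89.91150665283203)
w1 knobtop 453 (array([ 0.6459, -0.0178,  0.1168]), ((648.3778076171875, -17.626426696777344), (25.783493041992188, 23.22511863708496), 0.26769447326660156))
w1 pad 3281 ((641.286865234375, -19.916244506835938), (166.39743041992188, 176.09104919433594), 6.167567729949951) z 0.004176870288397537
desk z 0.0003227034320488374 0.0008496505396364257
w2 yel 989 z 0.024041868293213038 0.0007873512785417964 circ (array([ 0.4731, -0.2498]), 24.782272338867188) mean [ 0.4725 -0.2496  0.0241]
w2 gre 945 z 0.023999555576324483 0.0008146310102957521 circ (array([ 0.5018, -0.1051]), 24.893447875976562) mean [ 0.5013 -0.1056  0.024 ]
w2 bra posttop 0 0 0
  base 193 (array([0.6376, 0.1787]), 15.786710739135742)
w2 bla posttop 60 [ 0.6663 -0.183   0.0581] (array([ 0.6689, -0.1832]), 6.594295978546143)
  base 1286 (array([ 0.6701, -0.1829]), 33.87371826171875)
w2 beam 406 [ 0.6433 -0.0396  0.0763] ((646.61328125, -18.551639556884766), (91.91763305664062, 26.602407455444336), 89.81637573242188)
w2 knobtop 0 0
w2 pad 2031 ((634.6708984375, -31.746124267578125), (128.9147491455078, 155.9822540283203), 20.166980743408203) z 0.00411017363401177
desk z 0.00028131722183639426 0.0008156094724233334
```

Wrist views agree from two places: yellow roll at (0.473,-0.2495) and green at (0.5015,-0.105), both with tops at 24.0 mm. The gauge is at (0.647,-0.018) with yaw about 0. In the cleared top view the only rolls are the yellow one at (507,338) and green ones. The gauge still has to do the measuring, so I'll pick it up and measure yellow.

Run:
```python
from h import *
t0=ctrl.current_clock()
G=np.array([0.6468,-0.0179])
ctrl.reach([*G,0.19],Rz(0)); 
p=ctrl.read_camera("top"); 
ds=ctrl.masks_of("pad",p)
if ds:
    pass
ctrl.move_l([*G,0.102],speed=0.12)
ctrl.grab(); print("grip",ctrl.current_grip_width(),ctrl.current_position())
ctrl.move_l([*G,0.185],speed=0.12); ctrl.hold(0.2); print("F",ctrl.current_force())
p=ctrl.read_camera("scene"); save(p,"c_scene")
q=ctrl.read_camera("top"); save(q,"c_top")
# pad now unobstructed in scene?
d=ctrl.masks_of("pad",p)
for d in d[:2]:
    v,u=np.nonzero(d["mask"]); X=np.array([at_z(p,(a,b),0.004)[:2] for a,b in zip(u,v)],np.float32)*1000
    print("pad",d["conf"],len(u),cv2.minAreaRect(X))
for l in("roll_yellow","roll_green"):
    for d in ctrl.masks_of(l,p)[:3]: 
        w=cloud(p)[d["mask"]]; print(l,d["conf"],np.nanmedian(w,0))
print(ctrl.current_clock()-t0,ctrl.current_clock())
```

```text
grip 0.023780925777062662 [ 0.6468 -0.0178  0.1019]
F [ 0.2388  0.3354 -5.0247]
pad 0.89 1337 ((648.0155029296875, -18.731834411621094), (120.0003433227539, 124.02576446533203), 5.6976823806762695)
roll_yellow 0.77 [ 0.4757 -0.252   0.0226]
roll_green 0.74 [ 0.505  -0.1075  0.0223]
roll_green 0.44 [ 0.577  -0.1713  0.0169]
4.2334 12.4917
```

View pics/c_scene.png

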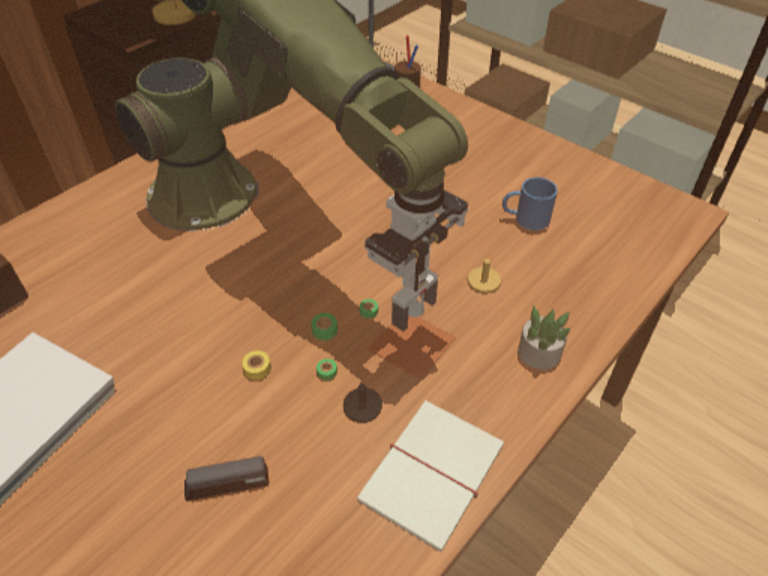

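The gauge is lifted cleanly in the scene view at (415,300), and the rolls haven't moved. Next I measure yellow.

```bash
cat >> h.py <<'E'
def wfind(p,label,c,half=0.04,zlo=.019,zhi=.04):
    "roll top circle fit from depth near c"
    W=cloud(p); m=(abs(W[...,0]-c[0])<half)&(abs(W[...,1]-c[1])<half)&(W[...,2]>zlo)&(W[...,2]<zhi)
    w=W[m]
    if len(w)<80: return None
    zt=np.median(w[:,2]); w=w[abs(w[:,2]-zt)<.002]; (cc,r)=cv2.minEnclosingCircle(w[:,:2].astype(np.float32)*1000)
    return np.array(cc)/1000,r,zt,len(w)
E
python3 - <<'E'
from h import *
Y=np.array([0.4728,-0.2496])
ctrl.reach([*Y,0.185],Rz(0)); p=ctrl.read_camera("scene"); save(p,"d0")
W=cloud(p); m=(np.linalg.norm(W[...,:2]-Y,axis=-1)<.06)&(W[...,2]<.03)&(W[...,2]>.005); print("roll pts",m.sum(),np.nanmedian(W[m],0))
ctrl.move_l([*Y,0.125],speed=0.15)
hit=ctrl.move_l([*Y,0.094],speed=0.03,force_limit=6); print(hit,ctrl.current_position(),ctrl.current_force())
z=ctrl.current_position()[2]
p=ctrl.read_camera("scene"); save(p,"d1")
ctrl.gripper_open(); ctrl.hold(1.2)
p=ctrl.read_camera("scene"); save(p,"d2"); im=cv2.cvtColor(p["img"],cv2.COLOR_RGB2BGR)
c=ctrl.place_of("knob",p); c=c[0]["pixel"] if c else [170,235]
u,v=int(c[0]),int(c[1]); cv2.imwrite("pics/d2c.png",cv2.resize(im[v-25:v+45,u-40:u+40],None,fx=8,fy=8,interpolation=cv2.INTER_CUBIC))
print(ctrl.current_position(),ctrl.current_clock())
# try look pose on the +x side
for a in (20,30,40,50):
  d=np.array([-np.sin(np.radians(a)),0,-np.cos(np.radians(a))]); y=np.array([0,-1,0.]); R=np.column_stack([d,y,np.cross(d,y)])
  for D in (.1,.15):
    pos=np.array([*Y,.094])-d*D
    q=ctrl.inverse_kinematics(pos,R); print(a,D,pos,q)
E
```

```text
roll pts 290 [ 0.4776 -0.2514  0.0224]
True [ 0.4729 -0.2495  0.0977] [0.6701 0.3893 5.0094]
[ 0.4723 -0.2493  0.0971] 17.5583
20 0.1 [ 0.507  -0.2496  0.188 ] [-26.0852  31.5342  73.8741  -8.6589  92.6634  64.8897]
20 0.15 [ 0.5241 -0.2496  0.235 ] [-25.4305  31.6735  67.3794  -8.5526  99.0429  64.5703]
30 0.1 [ 0.5228 -0.2496  0.1806] [-24.0664  39.5821  64.6431 -12.0931 103.281   66.0366]
30 0.15 [ 0.5478 -0.2496  0.2239] [-23.2519  41.1398  56.3446 -12.1287 110.0396  65.3776]
40 0.1 [ 0.5371 -0.2496  0.1706] [-22.4823  47.9222  55.291  -15.5804 113.7728  65.9966]
40 0.15 [ 0.5692 -0.2496  0.2089] [-21.5692  51.1575  44.5992 -16.036  121.193   64.6854]
50 0.1 [ 0.5494 -0.2496  0.1583] [-21.2675  56.4858  45.8275 -19.602  124.0815  64.6676]
50 0.15 [ 0.5877 -0.2496  0.1904] [-20.2947  61.9742  31.5528 -21.1788 132.6552  61.9187]
```

View pics/d2.png

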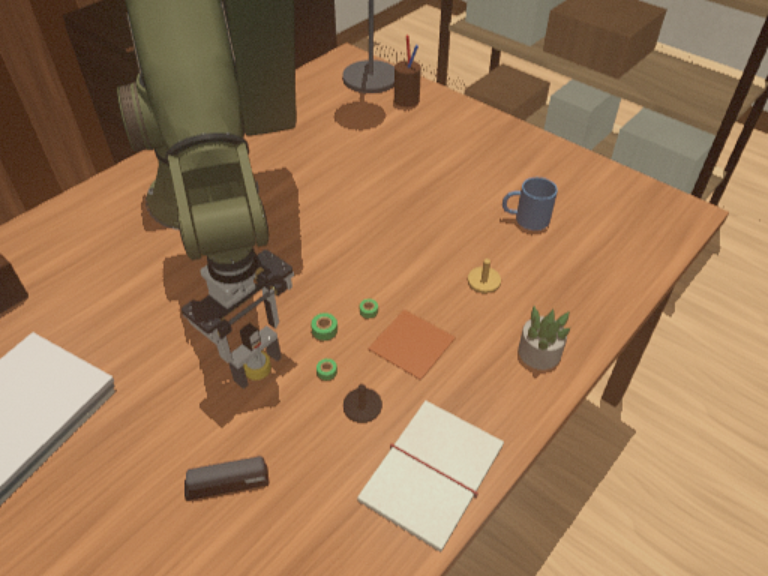

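View pics/d2c.png

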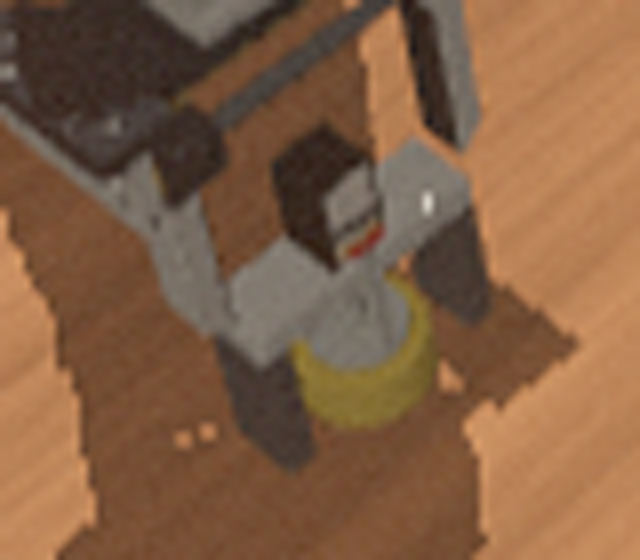

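The gauge stands upright over the yellow roll at (257,365), and the pointer is on the brass line with the black line above it, so it reads 24 mm. I'll check the centring with a wrist look from the scale side.

```bash
cat >> h.py <<'E'
def lookR(a):
    d=np.array([-np.sin(np.radians(a)),0,-np.cos(np.radians(a))]); y=np.array([0,-1,0.]); return d,np.column_stack([d,y,np.cross(d,y)])
E
python3 - <<'E'
from h import *
Y=np.array([0.4728,-0.2496])
x=ctrl.current_position(); ctrl.move_l([x[0],x[1],0.2],speed=0.2)
d,R=lookR(30); ctrl.reach(np.array([*Y,.07])-d*.2,R); ctrl.hold(.2)
p=ctrl.read_camera("wrist"); save(p,"e"); np.savez("e",**{k:np.array(v) for k,v in p.items()})
W=cloud(p); 
def near(z0,z1): 
    m=(np.linalg.norm(W[...,:2]-Y,axis=-1)<.08)&(W[...,2]>z0)&(W[...,2]<z1); return W[m][:,:2].astype(np.float32)*1000
print("knob",cv2.minAreaRect(near(.108,.13))); print("beam",cv2.minAreaRect(near(.066,.08)))
print("place knob",[ (d["conf"],at_z(p,d["pixel"],.094)) for d in ctrl.place_of("knob",p)[:1]])
for d in ctrl.masks_of("roll_yellow",p)[:1]:
    w=W[d["mask"]]; print("roll",np.nanpercentile(w,[2,50,98],axis=0))
print(ctrl.current_clock())
E
```

```text
knob ((476.0406188964844, -249.47377014160156), (23.069305419921875, 25.291593551635742), 89.00370025634766)
beam ((477.40533447265625, -249.13790893554688), (91.77104949951172, 31.17488670349121), 89.88782501220703)
place knob [(0.71, array([ 0.4751, -0.2518,  0.094 ]))]
roll [[ 0.4632 -0.2727  0.0027]
 [ 0.4918 -0.2499  0.0222]
 [ 0.4984 -0.2258  0.0256]]
21.325
```

View pics/e.png

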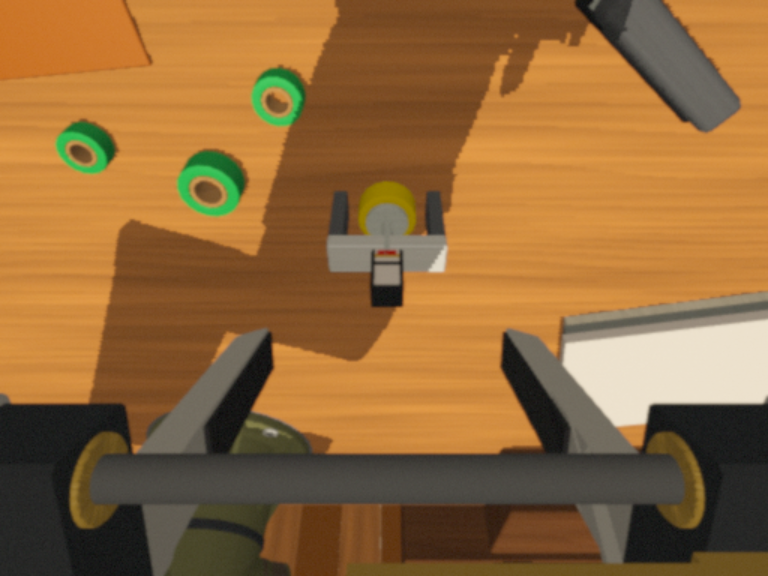

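Run:
```python
import numpy as np
from h import cloud,cv2
from scipy.optimize import least_squares
p=dict(np.load("e.npz")); W=cloud(p); im=p["img"].astype(int)
yel=(im[...,0]>90)&(im[...,2]<50)&(im[...,1]>80)
Y=np.array([.4735,-.2496]); near=np.linalg.norm(W[...,:2]-Y,axis=-1)<.04
t=W[yel&near&(abs(W[...,2]-.0245)<.002)][:,:2]; print(len(t))
g=W[near&~yel&(W[...,2]>.026)&(W[...,2]<.04)&(abs(W[...,1]+.2496)<.025)]
print("foot pts",len(g),np.percentile(g,[2,50,98],axis=0))
# boundary: per angle bin max radius
def fit(t,r,sel,c):
    for _ in range(4):
        d=t-c; a=np.arctan2(d[:,1],d[:,0]); rr=np.linalg.norm(d,axis=1); pts=[]
        for b in np.arange(-2,2,.1):
            m=(a>b)&(a<b+.1)
            if m.sum()>3: pts.append(t[m][np.argsort(rr[m])[-2]])
        pts=np.array(pts); c=least_squares(lambda c:np.linalg.norm(pts-c,axis=1)-r,c,loss="soft_l1",f_scale=.001).x
    return c,len(pts)
print("roll",fit(t,.025,None,Y)); print("disc",fit(g[:,:2],.018,None,Y))
```

```text
314
foot pts 433 [[ 0.4638 -0.2651  0.0265]
 [ 0.479  -0.2487  0.0303]
 [ 0.4922 -0.2333  0.0365]]
roll (array([ 0.4723, -0.2491]), 39)
disc (array([ 0.4739, -0.2493]), 40)
```

The foot sits within 2 mm of the roll axis, and the pointer lines up with brass: 24 mm. Next is green.

Run:
```python
from h import *
Y=np.array([0.4728,-0.2496]); G=np.array([0.501,-0.1052])
ctrl.reach([*Y,0.20],Rz(0)); 
p=ctrl.read_camera("wrist"); save(p,"f0"); print("green",wfind(p,"",G))
ctrl.move_l([*Y,0.0985],speed=0.15); ctrl.grab(); print(ctrl.current_grip_width())
ctrl.move_l([*Y,0.185],speed=0.12); ctrl.move_l([*G,0.185],speed=0.2)
p=ctrl.read_camera("scene"); save(p,"f1")
W=cloud(p); m=(np.linalg.norm(W[...,:2]-G,axis=-1)<.05)&(W[...,2]<.03)&(W[...,2]>.005); print("roll pts",m.sum(),np.nanmedian(W[m],0))
ctrl.move_l([*G,0.125],speed=0.15)
hit=ctrl.move_l([*G,0.094],speed=0.03,force_limit=6); print(hit,ctrl.current_position(),ctrl.current_force())
ctrl.gripper_open(); ctrl.hold(1.2)
x=ctrl.current_position(); ctrl.move_l([x[0],x[1],0.2],speed=0.2)
d,R=lookR(30); ctrl.reach(np.array([*G,.07])-d*.2,R); ctrl.hold(.2)
p=ctrl.read_camera("wrist"); save(p,"f2"); np.savez("f2",**{k:np.array(v) for k,v in p.items()})
im=cv2.cvtColor(p["img"],cv2.COLOR_RGB2BGR); cv2.imwrite("pics/f2c.png",cv2.resize(im[100:230,200:320],None,fx=4,fy=4,interpolation=cv2.INTER_CUBIC))
W=cloud(p)
s=(np.linalg.norm(W[...,:2]-G,axis=-1)<.03)&(abs(W[...,2]-.03)<.005); print("foot",s.sum())
print(ctrl.current_clock())
```

```text
green (array([ 0.5014, -0.1056]), 25.12042999267578, np.float64(0.023988731932273258), 1154)
0.023881597535087073
roll pts 258 [ 0.5058 -0.1073  0.0226]
True [ 0.5011 -0.1052  0.0984] [1.1149 0.1436 3.9067]
foot 480
35.175
```

View pics/f2.png

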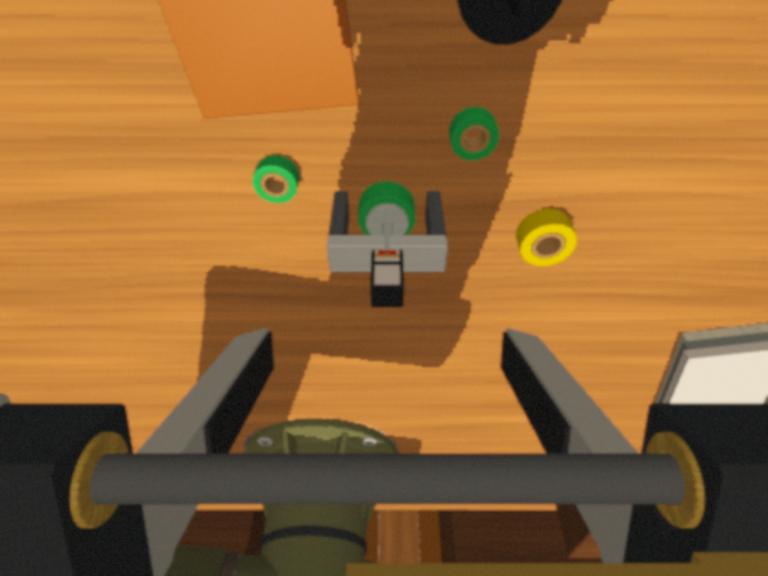

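View pics/f2c.png

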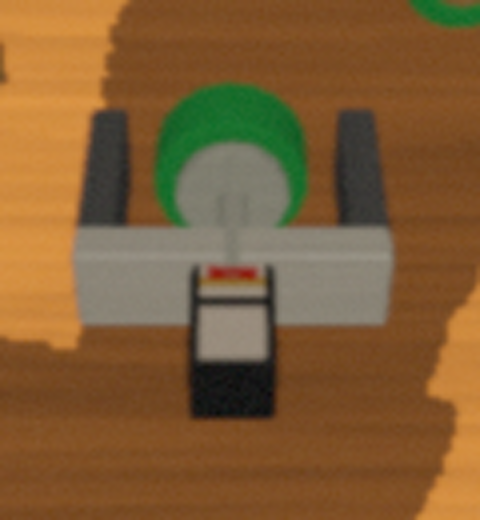

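View pics/f1.png

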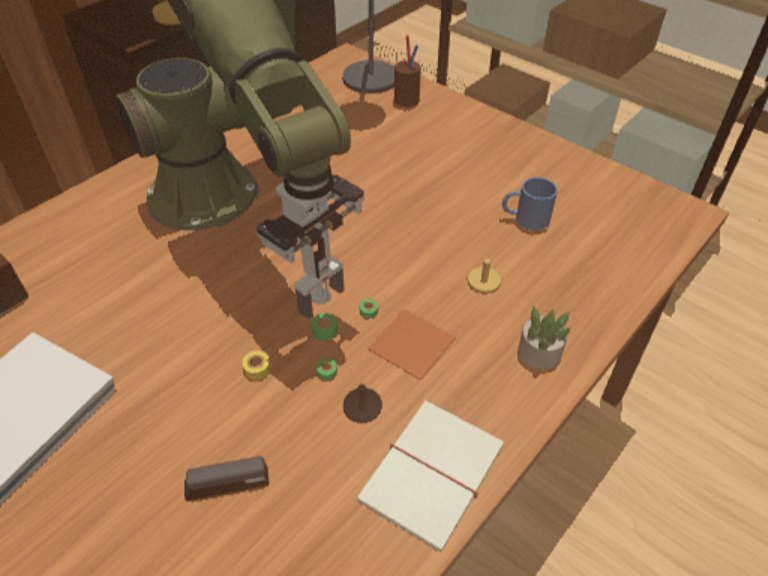

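Green also reads on the brass line in the crop at (233,272), so it is 24 mm too. I'll measure the now-empty pad and return the gauge.

Run:
```python
from h import *
G=np.array([0.501,-0.1052])
def padfit(p,n):
    for d in ctrl.masks_of("pad",p)[:1]:
        m=d["mask"].astype(np.uint8); c=max(cv2.findContours(m,0,1)[0],key=cv2.contourArea)[:,0].astype(float)
        X=np.array([at_z(p,q,.004)[:2] for q in c],np.float32)*1000; print(n,round(d["conf"],2),cv2.minAreaRect(X))
    for d in ctrl.place_of("pad",p)[:1]: print("  place",d["conf"],at_z(p,d["pixel"],0))
ctrl.reach([0.56,-0.02,0.28],Rz(0)); ctrl.hold(.2); p=ctrl.read_camera("wrist"); save(p,"g0"); padfit(p,"wrist"); padfit(ctrl.read_camera("scene"),"scene")
W=cloud(p)
for c in ((.656,.2),(.669,-.1835)):
    m=(np.linalg.norm(W[...,:2]-np.array(c),axis=-1)<.045)&(abs(W[...,2]-.0103)<.002)&True; print(cv2.minEnclosingCircle(W[m][:,:2].astype(np.float32)*1000))
print("roll y",wfind(p,"",(.473,-.2495)))
ctrl.reach([*G,0.19],Rz(0)); ctrl.move_l([*G,0.0985],speed=0.15); ctrl.grab(); print(ctrl.current_grip_width()); ctrl.move_l([*G,0.17],speed=0.12)
p=ctrl.read_camera("top"); padfit(p,"top")
print(ctrl.current_clock())
```

```text
wrist 0.79 ((646.8112182617188, -20.248123168945312), (119.52870178222656, 119.56262969970703), 5.147009372711182)
  place 0.85 [ 0.6464 -0.0169  0.    ]
scene 0.75 ((647.9534912109375, -20.82147216796875), (126.80634307861328, 122.60852813720703), 7.37304162979126)
  place 0.66 [ 0.6386 -0.017  -0.    ]
((655.4556274414062, 200.7855224609375), 34.26996994018555)
((667.8281860351562, -184.0912322998047), 33.28891372680664)
roll y (array([ 0.4736, -0.2492]), 25.37466049194336, np.float64(0.023973560815156846), 991)
0.024072017828921984
top 0.78 ((647.8744506835938, -18.34467315673828), (122.44850158691406, 124.8706283569336), 6.719536304473877)
  place 0.71 [ 0.6485 -0.0134  0.    ]
41.575
```

View pics/g0.png

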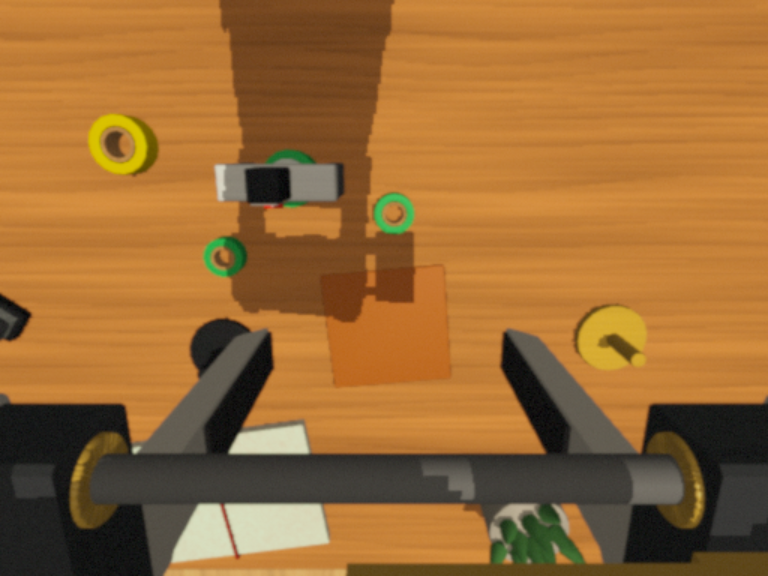

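Run:
```python
from h import *
P=np.array([0.6466,-0.0200])
ctrl.move_l([*P,0.17],speed=0.2); ctrl.move_l([*P,0.115],speed=0.12)
print(ctrl.move_l([*P,0.0985],speed=0.03,force_limit=5),ctrl.current_position())
ctrl.gripper_open(); ctrl.hold(.3); ctrl.move_l([*P,0.2],speed=0.2)
ctrl.reach([0.52,-0.14,0.27],Rz(0)); ctrl.hold(.2); p=ctrl.read_camera("wrist"); save(p,"h0")
y=wfind(p,"",(.473,-.2495)); g=wfind(p,"",(.501,-.1055)); print(y,g)
W=cloud(p); m=(abs(W[...,0]-.6466)<.05)&(abs(W[...,1]+.02)<.06)&(abs(W[...,2]-.077)<.005); print("beam",cv2.minAreaRect(W[m][:,:2].astype(np.float32)*1000),np.median(W[m][:,2]))
print(ctrl.current_clock())
```

```text
True [ 0.6468 -0.02    0.1022]
(array([ 0.4731, -0.2497]), 24.92163848876953, np.float64(0.02396984291894937), 944) (array([ 0.4989, -0.1288]), 24.703147888183594, np.float64(0.023999974295284103), 776)
beam ((647.7145385742188, -49.287132263183594), (34.99775695800781, 28.32128143310547), 89.96834564208984) 0.07791064196803324
46.7583
```

View pics/h0.png

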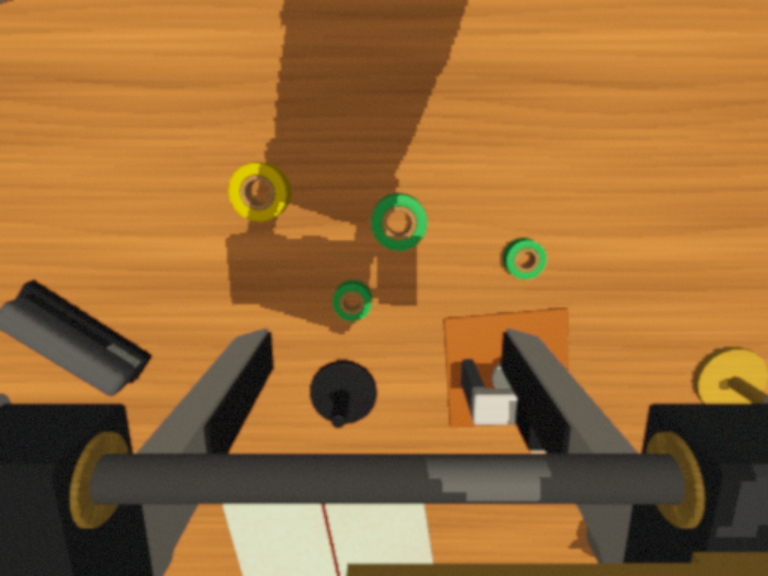

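The gauge is on its pad. The green roll has been knocked from y=-0.105 to about -0.13, now at pixel (399,221). I'll re-measure it and place both rolls.

```bash
cat >> h.py <<'E'
def track(p,c,**k):
    c=np.array(c)
    for _ in range(4):
        r=wfind(p,"",c,half=.034,**k)
        if r is None: return None
        c=r[0]
    return r
B=np.array([0.6556,0.2003])
def take(c):
    ctrl.reach([*c,0.12],Rz(0)); ctrl.move_l([*c,0.024],speed=0.1,force_limit=15)
    ctrl.grab(); w=ctrl.current_grip_width(); print("grip",w); ctrl.move_l([*c,0.15],speed=0.15); return w
E
python3 - <<'E'
from h import *
p=ctrl.read_camera("wrist"); y=track(p,(.473,-.2495)); g=track(p,(.499,-.13)); print(y,g)
take(y[0]); print(ctrl.current_grip_width())
ctrl.reach([*B,0.15],Rz(0)); ctrl.hold(.2)
p=ctrl.read_camera("scene"); save(p,"i0"); 
print(ctrl.move_l([*B,0.037],speed=0.06,force_limit=8),ctrl.current_position(),ctrl.current_force())
p=ctrl.read_camera("scene"); save(p,"i1"); print(ctrl.current_clock())
E
```

```text
(array([ 0.4729, -0.2497]), 24.808454513549805, np.float64(0.024045922638456223), 945) (array([ 0.499 , -0.1289]), 24.867807388305664, np.float64(0.02403400974129325), 896)
grip 0.04996726714980306
0.05028536010070824
False [0.6557 0.2003 0.0373] [-0.2258 -0.3472  0.2281]
54.5583
```

View pics/i1.png

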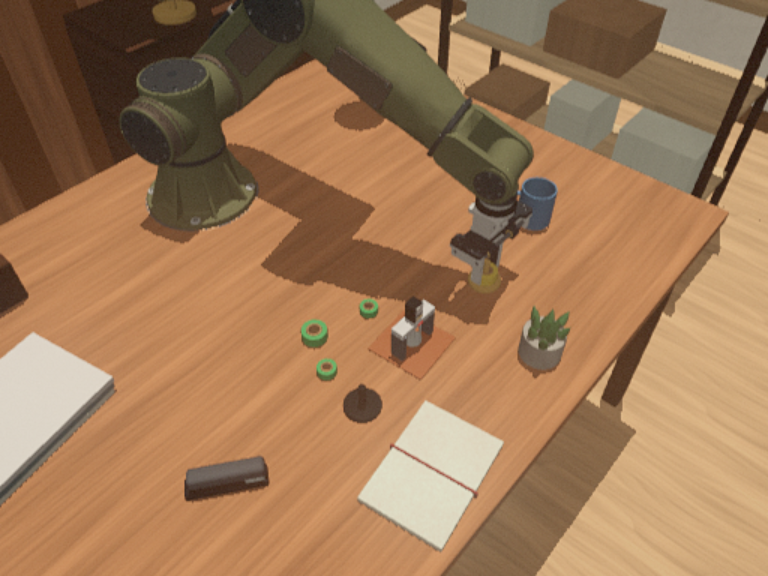

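Yellow is down over the brass post at (484,280), with no resistance. I'll release it and fetch green.

Run:
```python
from h import *
ctrl.move_l([*B,0.0345],speed=0.03,force_limit=5); ctrl.gripper_open(); ctrl.hold(.2); ctrl.move_l([*B,0.15],speed=0.2)
ctrl.reach([0.5,-0.13,0.22],Rz(0)); ctrl.hold(.2); p=ctrl.read_camera("wrist"); save(p,"j0"); g=track(p,(.499,-.129)); print(g)
take(g[0])
ctrl.reach([0.58,0.05,0.2],Rz(0))
ctrl.reach([*B,0.17],Rz(0)); ctrl.hold(.2)
print(ctrl.move_l([*B,0.061],speed=0.06,force_limit=8),ctrl.current_position(),ctrl.current_force())
ctrl.move_l([*B,0.0585],speed=0.03,force_limit=5); print(ctrl.current_position())
ctrl.gripper_open(); ctrl.hold(.2); ctrl.move_l([*B,0.17],speed=0.2)
ctrl.reach([0.56,0.19,0.25],Rz(0)); ctrl.hold(.2); p=ctrl.read_camera("wrist"); save(p,"j1")
W=cloud(p); w=W[(np.linalg.norm(W[...,:2]-B,axis=-1)<.05)&(W[...,2]>.03)&(W[...,2]<.09)]; print("stack z",np.percentile(w[:,2],[5,50,95]),cv2.minEnclosingCircle(w[:,:2].astype(np.float32)*1000))
ctrl.reach([0.35,0.25,0.35],Rz(0)); p=ctrl.read_camera("scene"); save(p,"j2")
im=cv2.cvtColor(p["img"],cv2.COLOR_RGB2BGR); cv2.imwrite("pics/j2c.png",cv2.resize(im[150:260,230:360],None,fx=6,fy=5,interpolation=cv2.INTER_CUBIC))
print(ctrl.current_clock())
```

```text
(array([ 0.4987, -0.1289]), 24.72841453552246, np.float64(0.024012529820256513), 1093)
grip 0.05018937372278444
False [0.6557 0.2003 0.0613] [ 0.1358 -0.7508 -1.3061]
[0.6555 0.2003 0.0583]
stack z [0.0365 0.0576 0.0595] ((655.2822875976562, 199.55833435058594), 25.232257843017578)
69.05
```

View pics/j1.png

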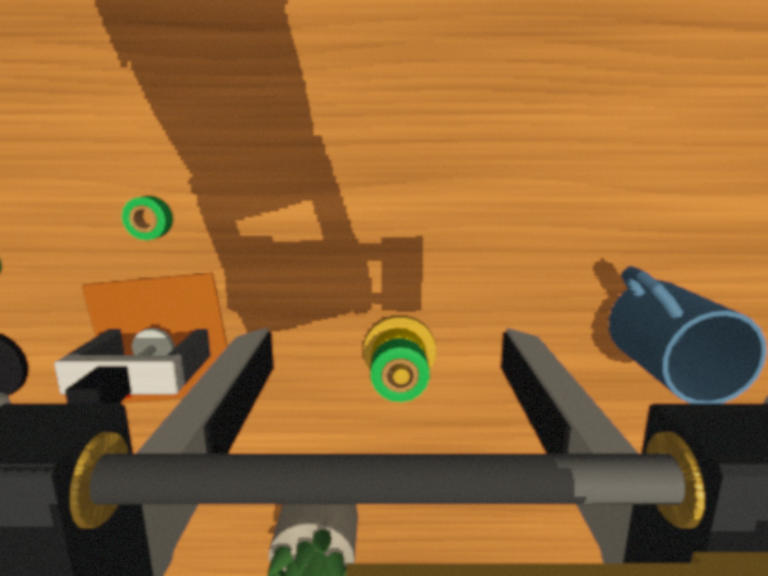

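View pics/j2.png

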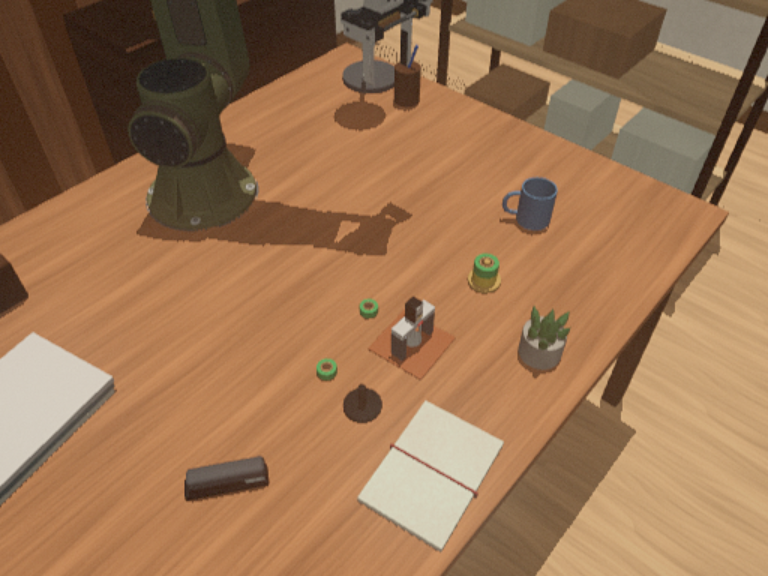

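View pics/j2c.png

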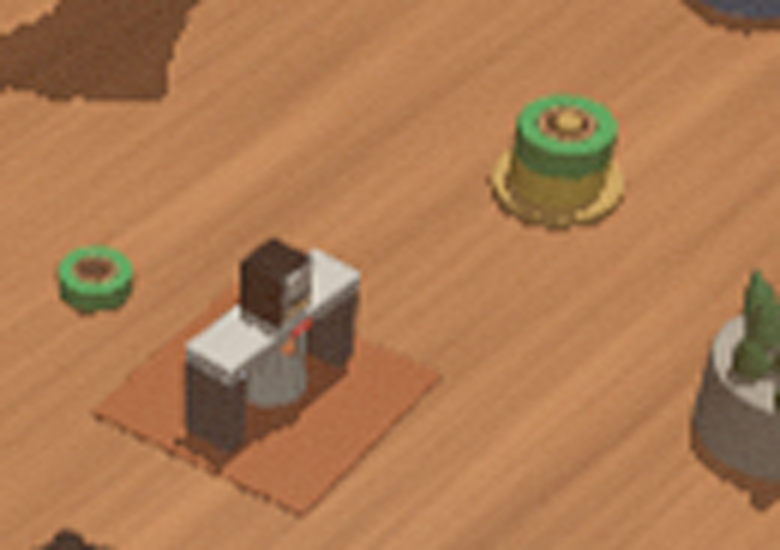

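Yellow and green are stacked on brass at (484,268), with the stack top at 58 mm. The gauge is on the pad at (412,330). Last check before handing in: gauge centring, and whether any roll is hidden.

Run:
```python
from h import *
ctrl.reach([0.56,-0.02,0.30],Rz(0)); ctrl.hold(.2); p=ctrl.read_camera("wrist"); save(p,"k0"); W=cloud(p)
m=(abs(W[...,0]-.6466)<.05)&(abs(W[...,1]+.02)<.06)&(abs(W[...,2]-.077)<.005); print("beam",cv2.minAreaRect(W[m][:,:2].astype(np.float32)*1000),np.median(W[m][:,2]))
for d in ctrl.masks_of("pad",p)[:1]: print("pad",np.nanpercentile(W[d["mask"]],[1,99],axis=0))
ctrl.reach([0.35,0.25,0.35],Rz(0)); p=ctrl.read_camera("top"); save(p,"k1"); W=cloud(p)
for l in("roll_red","roll_blue","mug","stapler"):
    for d in ctrl.masks_of(l,p)[:2]: print(l,round(d["conf"],2),np.nanmedian(W[d["mask"]],0))
print(ctrl.current_clock())
```

```text
beam ((647.1715087890625, -20.62070083618164), (27.12982177734375, 91.75479125976562), 0.06449950486421585) 0.07795859640820797
pad [[ 0.5855 -0.0808  0.0017]
 [ 0.7071  0.0398  0.006 ]]
roll_red 0.53 [0.6526 0.201  0.0565]
mug 0.65 [0.6286 0.4356 0.0438]
stapler 0.64 [ 0.603  -0.4243  0.0448]
72.2
```

View pics/k1.png

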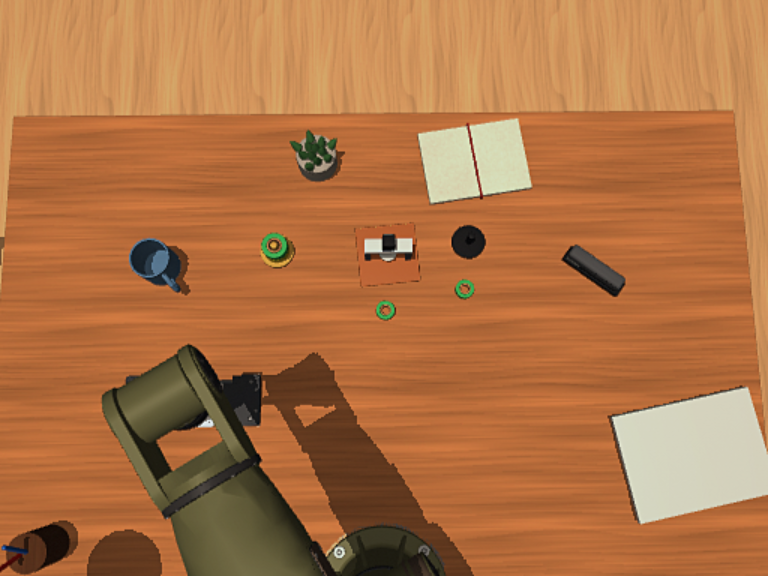

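The gauge sits within 1 mm of the pad centre, the mug and stapler have not moved, and there are no red or blue rolls. I'm handing in.

```bash
python3 -c "
from h import *
ctrl.hold(.3); ctrl.finish_job(); print(ctrl.current_clock())"
```

```text
the job is handed in; nothing more can be done
the job is handed in; nothing more can be done
```

The job is handed in: both rolls on the desk, yellow and green, measured 24 mm and are stacked on the brass spindle. There was no red or blue roll. I did nothing with the two smaller green look-alikes. It was done at about 73 s of the 210 s.

- **Measuring:** I stood the gauge over yellow, then green, letting go for just over a second each time. The pointer was on the brass line both times, and wrist-camera depth put both roll tops at 24.0 mm. Over yellow the gauge was about 1.6 mm off the roll's axis; over green I checked centring only by eye.
- **Roll knocked aside:** After its measurement, green was knocked about 24 mm aside. I found it again and picked it up from its new place.
- **Last checks:** The stack on the brass spindle is centred and its top is at about 58 mm, as two 24 mm rolls fully down should be. The gauge stands upright within about 1 mm of its pad's centre, and the mug and stapler have not moved.
- **Disagreements:** The pad centre differed by 1–2 mm between cameras; I used the wrist view. The network once reported the stack as a red roll; the picture shows it is not.

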